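# Start a cell count and tally the first cell

### The job

On the white cell counter, first press the long bar-shaped key all the way down, where it stays, to start the count; then press the square key all the way down and let it come back up, to tally one cell. Press gently with the fingertips, do not press the round keys, do not move anything else on the desk, and finish with the hand clear.

Things in the scene. Friction and masses are not known exactly. Their poses are not given: they have to be found in the camera images.
- counter: Off-white cell counter, fixed, 170 mm (x) by 390 mm (y). Origin: centre of its underside; +x away from the robot, +y left along the row. Deck 40 mm above the desk; a display strip along the rear 30 mm rises to 67 mm. Five black keys in one row along y at x = -15 mm, 58 mm apart (middle one at y = 0), order varies. Key tops: 16 mm above the deck when up, 8 mm when fully down.
- bar_key_top (a point): Centre of the top face of the long narrow bar-shaped key, 46 mm (x) by 13 mm (y); the only key of that shape; moves with the key. Axes parallel to the counter's.
- bar_key (a joint): How far that key is pressed, m: 0 up, 0.008 fully down. It latches: it needs about 3 N to move, has no return spring and stays where it is left; it meets a hard stop at 0.008.
- square_key_top (a point): Centre of the top face of the square key, 32 by 32 mm; the only square one; moves with the key. Axes parallel to the counter's.
- square_key (a joint): How far that key is pressed, m: 0 up, 0.008 fully down. It is sprung: about 1 N to start, 5 N at the hard stop at 0.008, and comes back up by itself when let go.
- big_round_key_top (a point): Centre of the top face of the large round key, 36 mm across; moves with the key. Axes parallel to the counter's.
- big_round_key (a joint): How far that key is pressed, m: 0 up, 0.008 fully down. Sprung like the square key; not to be pressed.
- small_round_key_a_top (a point): Centre of the top face of one of the two small round keys, 18 mm across; moves with the key. Axes parallel to the counter's.
- small_round_key_a (a joint): How far that key is pressed, m: 0 up, 0.008 fully down. Sprung like the square key; not to be pressed.
- small_round_key_b_top (a point): Centre of the top face of the other small round key, 18 mm across; moves with the key. Axes parallel to the counter's.
- small_round_key_b (a joint): How far that key is pressed, m: 0 up, 0.008 fully down. Sprung like the square key; not to be pressed.
- eyepiece_mid (a point): Centre (about half-way up) of the black microscope eyepiece, 28 mm across, 45 mm tall, standing on the counter's deck beyond the left (+y) end of the row. Loose; to be left alone.
- pen_mid (a point): Centre (about half-way up) of the blue pen, 140 mm long, 12 mm high, lying on the desk on the robot's side of the counter. Loose; to be left alone.
- dropper_bottle_mid (a point): Centre (about half-way up) of the white dropper bottle with a pointed top, 54 mm across, 140 mm tall, behind the counter. Loose; to be left alone.
- amber_bottle_mid (a point): Centre (about half-way up) of the small amber bottle with an orange cap, 42 mm across, 93 mm tall, behind the counter. Loose; to be left alone.
- tub_mid (a point): Centre (about half-way up) of the yellow lidded tub, 96 mm across, 85 mm tall, behind the counter. Loose; to be left alone.
- dish_mid (a point): Centre (about half-way up) of the glass dish with slides in it, 100 mm across, 14 mm tall, to the right (-y) of the counter. Loose; to be left alone.
- pot_mid (a point): Centre (about half-way up) of the white lidded pot, 72 mm across, 48 mm tall, to the left (+y) of the counter. Loose; to be left alone.
- beaker_mid (a point): Centre (about half-way up) of the little glass beaker, 46 mm across, 40 mm tall, on the robot's side of the counter. Loose; to be left alone.

How it is judged:
On the way, in this order (a step that is already met when the one before it is completed fails the run):
1. the bar key is pressed down (at least 6 of its 8 mm) (value of joint bar_key above 0.006 m), for 0.05 s.
2. the square key is then pressed down (at least 6 of its 8 mm) (value of joint each of square_key, bar_key above 0.006 m), for 0.05 s.
At the end, for the whole second after the job is handed in: The bar key is still down (at least 6 of 8 mm), the square key and all round keys are up (within 1.5 mm), and no loose thing has moved more than 10 mm (value of joint bar_key above 0.006 m and value of joint each of square_key, big_round_key, small_round_key_a, small_round_key_b below 0.0015 m and not (distance of eyepiece_mid from where it was at the start of the episode above 0.01 m) and not (distance of pen_mid from where it was at the start of the episode above 0.01 m) and not (distance of dropper_bottle_mid from where it was at the start of the episode above 0.01 m) and not (distance of amber_bottle_mid from where it was at the start of the episode above 0.01 m) and not (distance of tub_mid from where it was at the start of the episode above 0.01 m) and not (distance of dish_mid from where it was at the start of the episode above 0.01 m) and not (distance of pot_mid from where it was at the start of the episode above 0.01 m) and not (distance of beaker_mid from where it was at the start of the episode above 0.01 m)); the robot touches nothing.
It fails at once if a round key is pressed more than 2 mm (value of joint any of big_round_key, small_round_key_a, small_round_key_b above 0.002 m).
It fails at once if the square key is pressed (more than 2 mm) before the bar key is down (value of joint square_key above 0.002 m and value of joint bar_key below 0.005 m).
It fails at once if a loose thing on the desk or counter is moved or lifted more than 10 mm, or knocked over (distance of any of eyepiece_mid, pen_mid, dropper_bottle_mid, amber_bottle_mid, tub_mid, dish_mid, pot_mid, beaker_mid from where it was at the start of the episode above 0.01 m).
It fails at once if a key or the counter is pressed with more than 30 N (contact force between any of the arm, the fingers and counter above 30 N or contact force between any of the arm, the fingers and bar_key above 30 N or contact force between any of the arm, the fingers and square_key above 30 N).
It also fails if it takes over 38 s, if anything falls off the work surface, if the arm or the gripper's body presses on something with over 40 N, if the wrist force passes 120 N, or if a joint passes its speed limit or range.

### The arm

A 6-joint arm with a two-finger parallel gripper is mounted at the origin on the work surface. World frame = base frame: x ahead of the robot, y to its left, z up, the work surface at z = 0. Lengths are in m, angles in rad, forces in N, time in s.
With the tool pointing down it reaches from about 0.325 to 0.925 m from the base axis. Payload 3.1 kg.
Tool frame: the origin (TCP) lies on the mounting face of the last link; the fingertips stand finger_overhang ahead of it and the grasp point (between the pads) lies 155 mm ahead of it (finger_overhang is the distance from the TCP to the fingertips, in m); z points along the fingers, y is the line along which they close (so a half turn about z gives the same grasp; the last joint's range is limited). The gripper opens to 85 mm and grips with 20 to 120 N. Pads are 22 mm wide; open, the fingers measure 114 mm over their backs; the gripper's body (76 mm by 85 mm) begins 54 mm behind the grasp point. The pads swing forward as they close: fully open they stand 13 mm farther back than shut.
Start: joints at [-1.439, 0.217, 1.613, -0, 1.311, -0.112], TCP at [0.151, -0.607, 0.405] pointing down, gripper open.
Joint ranges: [-2.75, 2.75], [-0.78, 2.1], [0.31, 2.55], [-1.13, 4.27], [0.13, 2.63], [-2.58, 2.58]. Speed limits (rad/s): [2.79, 2.79, 3.14, 3.14, 3.14, 3.14].

### API

Orientations are given as a unit quaternion [w, x, y, z].
In Python, from cell import * gives the robot as it stands.
- The arm moves only by the tool drive_tool, never from a script. Its argument "series" is one flat list of numbers, 5 for each row, row after row: the closure, from 0 (fully open) to 1 (shut), then the shift along the tool's x, y, z in m, then the turn about the tool's z in degrees. A call has exactly 8 rows; each row shifts and turns the commanded pose from where the row before left it, along the tool's axes as they then stand; what a row does not reach is not made up. A row lasts 1/12 s, in which the tool goes at most 41.7 mm and 7.16 degrees, less where a joint would pass 70% of its speed; a pose out of reach is approached as far as the arm can. A call with a gripper value outside its range is refused whole. The fingers move at their own pace and stop on an object; "squeeze" is the grip in N (left out, the last holds). Time passes only in rows, so rows that do not move let the fingers close, or fill a call up. It gives the time, the measured TCP pose, the force, the opening and the grip force at its end, in the units of the state.
- sense(): the state, without advancing time (a new reading comes with each control period).
- read_camera(name): name is "scene" or "top"; returns a dict with "color" (400x640x3 uint8, red, green, blue), "fx", "fy", "cx", "cy" (pixels), "R" (3x3) and "t" (3): a world point X has camera coordinates R X + t. Camera axes: x right, y down, z forward; pixel columns grow to the right and rows downward; lengths in m; the calibration is good to about 2 mm. A picture is of the moment at which its call begins. There is no depth.
- job_done(): hands the job in; it is judged then, once.
The state is a dict: "time_s": time; "qpos": joint angles; "joint_vel": joint speeds; "effort": joint torques, N m; "position": TCP position; "ee_rot": TCP orientation; "ft_force": force on the tool from outside, world axes, zero at the start; "torque": the same for the moment, N m; "width": finger opening in m; "gripper_force": force on a finger pad.
Only numpy, scipy, OpenCV 4.12 (cv2) and the standard library are available. Lean on these libraries where they do the work, as an engineer would, in place of code of your own. Each camera call takes 0.05 s, during which the arm holds its last target. There are 200 camera calls.

## Working session

There is one attempt and no reset: what is moved stays moved. The work goes in short steps, Python scripts to look and compute and a tool call to move; the robot and the scene stay as the last step left them, time stands still between calls to the robot, and variables do not carry over. Pictures are saved under pics/ and viewed, at most 10 in all, crops included, and the job is handed in when it is done.

Besides the shell and the picture viewer there is one more tool, called after ">>>" as name(argument=value, ...) on one line, values as JSON. drive_tool: Moves the arm, as the interface text tells. Its arguments: {"type":"object","properties":{"series":{"type":"array","items":{"type":"number"}},"squeeze":{"type":"number"}},"required":["series"]}

```bash
ls; mkdir -p pics; python3 - <<'E'
from cell import *
import cv2
s=sense(); print({k:s[k] for k in s})
try: print(finger_overhang)
except Exception as e: print(e)
for n in("scene","top"):
    c=read_camera(n); cv2.imwrite(f"pics/{n}0.png",c["color"][:,:,::-1]); print(n,c["fx"],c["cx"],c["cy"],c["R"],c["t"])
E
```

```text
pics
{'time_s': 0.0, 'qpos': array([-1.43919645e+00,  2.17758115e-01,  1.61494302e+00,  1.11610571e-05,
        1.31127122e+00, -1.12191795e-01]), 'joint_vel': array([-0.00181473, -0.001141  , -0.001222  ,  0.00143144, -0.00045523,
        0.00235849]), 'effort': array([ 7.46328055e-05, -3.96843624e+01, -3.03852510e+01, -8.71685870e-05,
        9.60097677e-03, -2.66317400e-06]), 'position': array([ 0.1508397 , -0.60611029,  0.40336067]), 'ee_rot': array([-1.18984776e-03,  9.92579370e-01,  1.21592678e-01, -6.15449892e-06]), 'ft_force': array([-0.94777802,  0.89588426, -0.82639967]), 'torque': array([-0.00195493, -0.04539012,  0.0321582 ]), 'gripper_force': 0.0, 'width': 0.08582505097039822}
0.1734
scene 377.68301142601405 317.74519668736434 200.34865350943366 [[-0.13520618  0.99079691 -0.00638576]
 [ 0.71985883  0.0938008  -0.68775336]
 [-0.68082491 -0.09758535 -0.72591635]] [ 0.03023591 -0.4005744   1.31595567]
top 421.1578789176815 322.20213853182867 196.91411824407058 [[ 0.00281433 -0.99997767  0.00606063]
 [-0.99739339 -0.00324394 -0.07208261]
 [ 0.07210066 -0.00584197 -0.99738025]] [0.03606988 0.59874552 0.93397086]
```

View pics/top0.png

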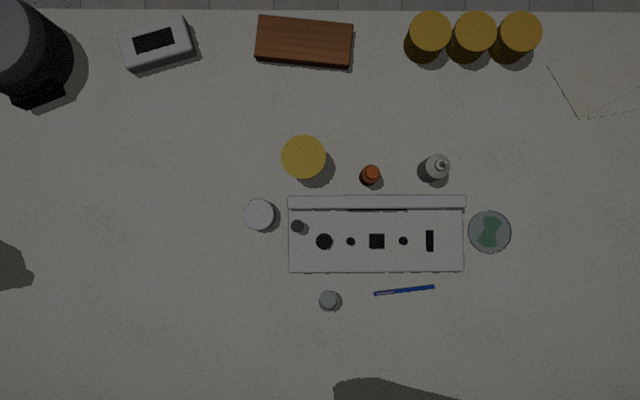

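View pics/scene0.png

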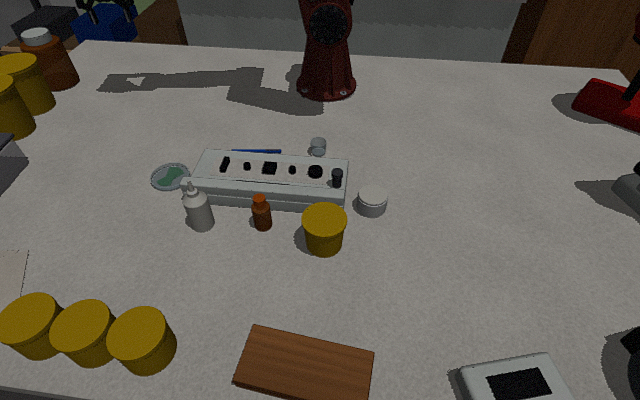

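The top view shows, left to right: big round (324,241), small (351,241), square (377,241), small (403,241) and bar (430,241). The eyepiece is at about (298,226), the pen at (404,290) and the beaker at (329,300). The scene view agrees: bar (225,163), square (269,168). Next I'll get the key centroids from both cameras.

```bash
cat > h.py <<'E'
from cell import *
import cv2, numpy as np
from scipy.optimize import least_squares
def blobs(img,box,th):
    u0,v0,u1,v1=box; g=img[v0:v1,u0:u1].max(2)
    n,l,st,c=cv2.connectedComponentsWithStats((g<th).astype(np.uint8))
    return [(round(c[i][0]+u0,2),round(c[i][1]+v0,2),st[i][4]) for i in range(1,n) if st[i][4]>6]
def ray(c,u,v,z):
    d=c["R"].T@np.array([(u-c["cx"])/c["fx"],(v-c["cy"])/c["fy"],1]); o=-c["R"].T@c["t"]
    return o+d*(z-o[2])/d[2]
E
python3 - <<'E'
from h import *
for n,box in(("top",(310,225,445,258)),("scene",(212,150,328,182))):
    c=read_camera(n)
    for b in sorted(blobs(c["color"],box,45)):
        print(n,b,ray(c,b[0],b[1],.054).round(4))
    u0,v0,u1,v1=(280,185,480,305) if n=="top" else (180,130,360,220)
    cv2.imwrite(f"pics/{n}c.png",cv2.resize(c["color"][v0:v1,u0:u1,::-1],None,fx=4,fy=4,interpolation=cv2.INTER_CUBIC))
E
```

```text
top (np.float64(323.73), np.float64(241.16), np.int32(202)) [0.4998 0.0345 0.054 ]
top (np.float64(350.27), np.float64(241.06), np.int32(49)) [ 0.5002 -0.0233  0.054 ]
top (np.float64(376.27), np.float64(240.82), np.int32(210)) [ 0.5009 -0.0799  0.054 ]
top (np.float64(402.65), np.float64(240.48), np.int32(52)) [ 0.5017 -0.1374  0.054 ]
top (np.float64(429.11), np.float64(240.56), np.int32(140)) [ 0.5017 -0.1951  0.054 ]
scene (np.float64(224.4), np.float64(164.24), np.int32(99)) [ 0.5076 -0.198   0.054 ]
scene (np.float64(246.63), np.float64(165.82), np.int32(49)) [ 0.5063 -0.1408  0.054 ]
scene (np.float64(269.31), np.float64(167.69), np.int32(161)) [ 0.5059 -0.0829  0.054 ]
scene (np.float64(291.88), np.float64(169.58), np.int32(50)) [ 0.5056 -0.0258  0.054 ]
scene (np.float64(314.75), np.float64(171.17), np.int32(157)) [0.5041 0.0312 0.054 ]
```

View pics/topc.png

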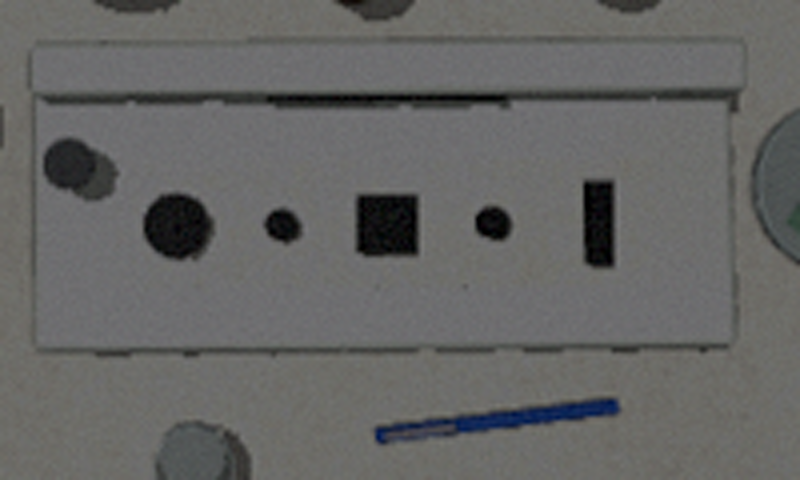

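>>> drive_tool(series=[1,0,0,0,7,1,0,0,0,7,1,0.022,-0.0256,0,0,1,0.022,-0.0256,0,0,1,0.022,-0.0256,0,0,1,0.022,-0.0256,0,0,1,0.022,-0.0256,0,0,1,0.022,-0.0256,0,0], squeeze=20)

```text
time_s: 0.87
position: [0.2837, -0.4516, 0.4045]
ee_rot: [-0.0, 1.0, -0.0, -0.0]
ft_force: [0.2, 0.2, 0.1]
width: -0.0001
gripper_force: 0.0
```

>>> drive_tool(series=[1,0.022,-0.0256,0,0,1,0.022,-0.0256,0,0,1,0.022,-0.0256,0,0,1,0.022,-0.0256,0,0,1,0.022,-0.0256,0,0,1,0.022,-0.0256,0,0,1,0.022,-0.0256,0,0,1,0.022,-0.0256,0,0])

```text
time_s: 1.53
position: [0.4598, -0.2468, 0.4047]
ee_rot: [0.0, 1.0, -0.0, 0.0]
ft_force: [0.3, -0.6, -0.5]
width: -0.0002
gripper_force: 0.0
```

>>> drive_tool(series=[1,0.0215,-0.0255,0,0,1,0.0215,-0.0255,0,0,1,0,0,0.03,0,1,0,0,0.03,0,1,0,0,0.03,0,1,0,0,0.03,0,1,0,0,0.025,0,1,0,0,0,0])

```text
time_s: 2.2
position: [0.4991, -0.1956, 0.2535]
ee_rot: [-0.003, 1.0, -0.0, -0.006]
ft_force: [-1.0, 0.1, -0.5]
width: 0.0003
gripper_force: 0.0
```

```bash
python3 - <<'E'
from h import *
c=read_camera("scene")["color"]; a=cv2.resize(c[100:230,180:340,::-1],None,fx=4,fy=4,interpolation=cv2.INTER_CUBIC)
cv2.imwrite("pics/h1.png",a); print(sense()["position"],sense()["ft_force"])
E
```

```text
[ 0.50034712 -0.1963216   0.25632438] [ 0.18887147  0.48771036 -0.01497658]
```

View pics/h1.png

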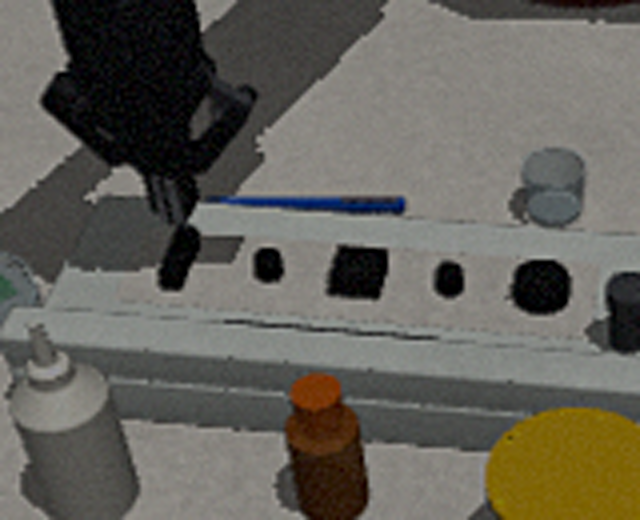

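The closed fingertips (crop pixel ~(175,220)) hang just above the bar key (180,258), with the neighbouring keys clear. I'll go down slowly.

>>> drive_tool(series=[1,0,0,0.006,0,1,0,0,0.006,0,1,0,0,0.005,0,1,0,0,0.003,0,1,0,0,0.001,0,1,0,0,0,0,1,0,0,0,0,1,0,0,0,0])

```text
time_s: 2.92
position: [0.5023, -0.1974, 0.2391]
ee_rot: [0.0, 1.0, -0.0, 0.0]
ft_force: [-0.9, -0.9, 0.8]
width: 0.0
gripper_force: 0.0
```

>>> drive_tool(series=[1,0,0,0.0015,0,1,0,0,0.0015,0,1,0,0,0.0015,0,1,0,0,0.0015,0,1,0,0,0.0015,0,1,0,0,0.0015,0,1,0,0,0.0015,0,1,0,0,0.0015,0])

```text
time_s: 3.58
position: [0.5021, -0.1973, 0.2269]
ee_rot: [-0.0, 1.0, -0.0, -0.0]
ft_force: [-2.0, 0.5, 3.5]
width: 0.0001
gripper_force: 1.5
```

>>> drive_tool(series=[1,0,0,0.001,0,1,0,0,0.001,0,1,0,0,0.001,0,1,0,0,0.001,0,1,0,0,0.0005,0,1,0,0,0,0,1,0,0,0,0,1,0,0,0,0])

```text
time_s: 4.25
position: [0.5021, -0.1973, 0.222]
ee_rot: [-0.0, 1.0, -0.0, -0.0]
ft_force: [-0.4, 0.4, 0.5]
width: -0.0002
gripper_force: 0.6
```

>>> drive_tool(series=[1,0,0,0.0003,0,1,0,0,0,0,1,0,0,0.0003,0,1,0,0,0,0,1,0,0,0.0002,0,1,0,0,0,0,1,0,0,0,0,1,0,0,0,0])

```text
time_s: 4.92
position: [0.5021, -0.1973, 0.2215]
ee_rot: [-0.0, 1.0, -0.0, -0.0]
ft_force: [-1.8, 0.3, 3.4]
width: -0.0002
gripper_force: 1.8
```

>>> drive_tool(series=[1,0,0,0.0003,0,1,0,0,0,0,1,0,0,0.0002,0,1,0,0,0,0,1,0,0,0,0,1,0,0,0,0,1,0,0,0,0,1,0,0,0,0])

```text
time_s: 5.58
position: [0.5022, -0.1973, 0.2214]
ee_rot: [-0.0, 1.0, -0.0, -0.0]
ft_force: [-3.2, 1.0, 6.5]
width: 0.0003
gripper_force: 3.2
```

The force is up to 6.5 N with no further travel, so the key is at its stop. I'll lift off and cross to the square key.

>>> drive_tool(series=[1,0,0,-0.004,0,1,0,0,-0.018,0,1,0,0,-0.02,0,1,0,-0.03,0,0,1,0,-0.03,0,0,1,0,-0.03,0,0,1,0,-0.0255,0,0,1,0,0,0,0])

```text
time_s: 6.25
position: [0.5016, -0.0783, 0.2624]
ee_rot: [-0.001, 1.0, 0.001, -0.0]
ft_force: [-0.8, 0.3, -0.1]
width: -0.0001
gripper_force: 0.0
```

```bash
python3 - <<'E'
from h import *
c=read_camera("scene")["color"]; a=cv2.resize(c[100:230,180:340,::-1],None,fx=4,fy=4,interpolation=cv2.INTER_CUBIC)
cv2.imwrite("pics/h2.png",a); print(sense()["position"],sense()["ft_force"])
E
```

```text
[ 0.50197049 -0.07994064  0.26256048] [-0.48564057  0.28361027 -0.26981423]
```

View pics/h2.png

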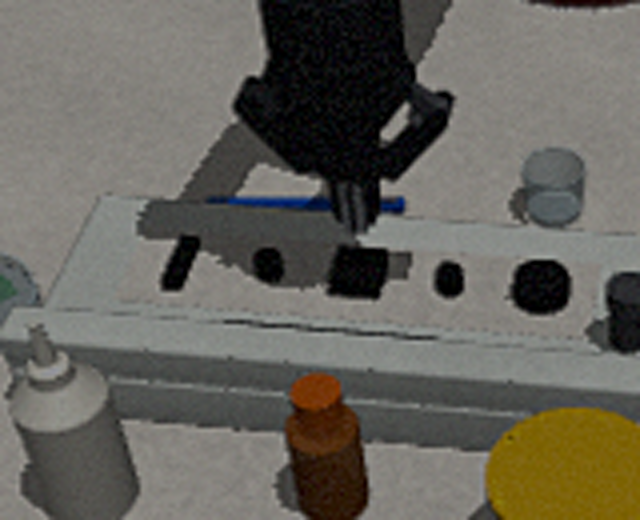

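The bar key at (180,263) now stands visibly lower, and the fingertips (355,230) are over the square key (358,272). Next I'll lower to just above it.

>>> drive_tool(series=[1,0,0,0.008,0,1,0,0,0.008,0,1,0,0,0.006,0,1,0,0,0.004,0,1,0,0,0.002,0,1,0,0,0.0015,0,1,0,0,0.0015,0,1,0,0,0.0015,0])

```text
time_s: 6.97
position: [0.5023, -0.0821, 0.2304]
ee_rot: [0.0, 1.0, -0.0, 0.0]
ft_force: [0.6, -0.5, 0.1]
width: -0.0003
gripper_force: 0.0
```

>>> drive_tool(series=[1,0,0,0.001,0,1,0,0,0.001,0,1,0,0,0.001,0,1,0,0,0.001,0,1,0,0,0.001,0,1,0,0,0,0,1,0,0,0,0,1,0,0,0,0])

```text
time_s: 7.63
position: [0.5023, -0.0819, 0.2257]
ee_rot: [0.0, 1.0, -0.0, 0.0]
ft_force: [-1.1, -1.0, 2.5]
width: -0.0
gripper_force: 1.4
```

2.5 N at about 3.7 mm fits the key's spring. I'll press on to the stop.

>>> drive_tool(series=[1,0,0,0.001,0,1,0,0,0.001,0,1,0,0,0.001,0,1,0,0,0.0008,0,1,0,0,0.0005,0,1,0,0,0,0,1,0,0,0,0,1,0,0,0,0])

```text
time_s: 8.3
position: [0.5024, -0.0819, 0.2214]
ee_rot: [0.0, 1.0, -0.0, 0.0]
ft_force: [-1.6, -0.5, 6.0]
width: 0.0001
gripper_force: 2.8
```

>>> drive_tool(series=[1,0,0,0.0003,0,1,0,0,0,0,1,0,0,0.0003,0,1,0,0,0,0,1,0,0,0.0002,0,1,0,0,0,0,1,0,0,0,0,1,0,0,0,0])

```text
time_s: 8.97
position: [0.5025, -0.0819, 0.2214]
ee_rot: [0.0, 1.0, -0.0, -0.0]
ft_force: [-3.7, -0.3, 10.7]
width: -0.0001
gripper_force: 5.0
```

The square key is at its stop (10.7 N, no further travel). I'll lift clear and check.

>>> drive_tool(series=[1,0,0,-0.003,0,1,0,0,-0.008,0,1,0,0,-0.02,0,1,0,0,-0.03,0,1,0,0,-0.03,0,1,0,0,-0.03,0,1,0,0,-0.015,0,1,0,0,0,0])

```text
time_s: 9.63
position: [0.5037, -0.082, 0.3609]
ee_rot: [0.001, 1.0, -0.0, 0.004]
ft_force: [1.1, -0.1, 1.0]
width: 0.0001
gripper_force: 0.0
```

```bash
python3 - <<'E'
from h import *
c=read_camera("scene")["color"]; a=cv2.resize(c[100:230,180:340,::-1],None,fx=4,fy=4,interpolation=cv2.INTER_CUBIC)
cv2.imwrite("pics/h3.png",a); print(sense()["position"],sense()["ft_force"])
E
```

```text
[ 0.50279791 -0.08180672  0.35829426] [-1.11845171 -0.15719148 -0.26602997]
```

View pics/h3.png

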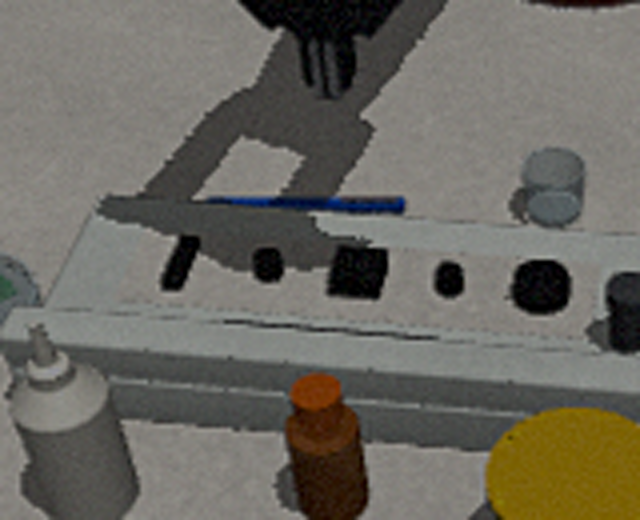

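The bar key (180,263) is still down and the square key (358,272) is back up. The round keys and loose objects are unchanged, and the hand is clear.

```bash
python3 -c "
from cell import *
print(job_done())"
```

```text
the job is handed in; nothing more can be done
None
```

The bar key was pressed to its stop and is still down, the square key was then pressed to its stop and came back up, nothing else moved in the final picture, and the job was handed in at about 10 s with the hand clear (no verdict was returned).

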